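# Pack the brass parts of one horn into its fitted tray

## Task

Gather the four brass parts of this order from the bench into the fitted wooden tray: the short tuning slide flat in the rectangular well, the small mouthpiece standing on its rim in the small round well, the rotary valve upright in the large round well, and the bell ferrule over the post, flat on its block. Put each one down roughly in the middle of its place and do not drop it; leave the long slide and the large mouthpiece, which belong to another instrument, where they are.

Things in the scene. Friction and masses are not known exactly. Their poses are not given: they have to be found in the camera images.
- short_slide: The SHORT brass tuning slide to be packed: a U of 16 mm round tube lying flat, 70 mm long, 48 mm wide over both legs (leg centres 32 mm apart, 16 mm gap between them), 16 mm high, about 90 g. Origin: centre of its outline, on its underside. x along the legs, +x to the bow, z up. The legs are straight from x = -35 to +11 mm. It may lie either way round in its well.
- small_mouthpiece: The SMALL brass mouthpiece to be packed: stands on its round rim (26 mm diameter) with the shank up, 64 mm high, about 90 g. The cup narrows to 10 mm at 37 mm height; above it the slightly tapered shank, about 11 mm thick, is a good place to grip. Origin: centre of the rim on the underside, z up along its axis; round.
- rotary_valve: The brass rotary valve to be packed: an upright drum 38 mm in diameter, 42 mm high, with four tube stubs (13 mm diameter, along +-x and +-y, reaching 30 mm from the axis, 8 to 22 mm high) and on top a small steel spindle, 50 mm high in all, 160 g. From 25 to 42 mm height the drum is bare all round for gripping. Origin: centre of its underside, z up.
- bell_ferrule: The brass bell ferrule to be packed: a plain ring lying flat, 52 mm outside, 42 mm inside diameter, 22 mm high, about 80 g. Origin: centre of its underside, z up along its axis; round.
- long_slide: Look-alike, NOT to be touched: the LONG tuning slide, the same U of 16 mm tube, lying flat, 48 mm wide and 16 mm high but 108 mm long. Origin: centre of its outline on the underside; +x to the bow.
- large_mouthpiece: Look-alike, NOT to be touched: the LARGE brass mouthpiece, the same shape, standing on a rim of 42 mm diameter, 78 mm high. Origin: centre of the rim on the underside, z up.
- slide_block: Fixed light wood block 96 x 96 x 14 mm, top 20 mm over the bench, one of four side by side, 2 x 2 in any arrangement, in a low dark tray (212 mm square, rim 19 mm high). Origin: centre of its underside, z up, x, y along its sides. Centred in its top the rectangular well for the short slide: 86 mm along x, 62 mm along y, 4 mm deep (floor 10 mm above the origin).
- mouthpiece_block: Fixed light wood block 96 x 96 x 14 mm, top 20 mm over the bench, one of four side by side, 2 x 2 in any arrangement, in a low dark tray (212 mm square, rim 19 mm high). Origin: centre of its underside, z up, x, y along its sides. Centred in its top the SMALL round well for the small mouthpiece: 39 mm diameter, 4 mm deep (floor 10 mm above the origin).
- valve_block: Fixed light wood block 96 x 96 x 14 mm, top 20 mm over the bench, one of four side by side, 2 x 2 in any arrangement, in a low dark tray (212 mm square, rim 19 mm high). Origin: centre of its underside, z up, x, y along its sides. Centred in its top the LARGE round well for the foot of the rotary valve: 55 mm diameter, 4 mm deep (floor 10 mm above the origin).
- post_block: Fixed light wood block 96 x 96 x 14 mm, top 20 mm over the bench, one of four side by side, 2 x 2 in any arrangement, in a low dark tray (212 mm square, rim 19 mm high). Origin: centre of its underside, z up, x, y along its sides. No well: from the middle of its top rises a round wooden post for the ferrule, 24 mm diameter, 24 mm tall (post top 38 mm, block top 14 mm above the origin).

How it is judged (in metres and radians):
At the end, for the whole second after the job is handed in: Slide, valve and ferrule within 12 mm, mouthpiece within 10 mm, of the middle of their own blocks, on the well floor (ferrule: round the post, on the block top) within +2/-3 mm, upright or flat within 0.08 rad, at rest; long slide and large mouthpiece within 20 mm of their starts (horizontal distance between short_slide and slide_block below 0.012 m and z of short_slide in the frame of slide_block between 0.007 and 0.012 m and angle between each of short_slide, small_mouthpiece, rotary_valve, bell_ferrule's own z axis and vertical below 0.08 rad and linear speed of each of short_slide, small_mouthpiece, rotary_valve, bell_ferrule below 0.02 m/s and horizontal distance between small_mouthpiece and mouthpiece_block below 0.01 m and z of small_mouthpiece in the frame of mouthpiece_block between 0.007 and 0.012 m and horizontal distance between rotary_valve and valve_block below 0.012 m and z of rotary_valve in the frame of valve_block between 0.007 and 0.012 m and horizontal distance between bell_ferrule and post_block below 0.012 m and z of bell_ferrule in the frame of post_block between 0.011 and 0.016 m and distance of each of long_slide, large_mouthpiece from where it was at the start of the episode below 0.02 m); the robot touches nothing.
It fails at once if a part is let fall from more than about 30 mm, or thrown (faster than 0.8 m/s with no finger on it) ((contact force between short_slide and the fingers below 0.05 N and linear speed of short_slide above 0.8 m/s) or (contact force between small_mouthpiece and the fingers below 0.05 N and linear speed of small_mouthpiece above 0.8 m/s) or (contact force between rotary_valve and the fingers below 0.05 N and linear speed of rotary_valve above 0.8 m/s) or (contact force between bell_ferrule and the fingers below 0.05 N and linear speed of bell_ferrule above 0.8 m/s)).
It fails at once if the long slide or the large mouthpiece is moved by more than 20 mm (distance of any of long_slide, large_mouthpiece from where it was at the start of the episode above 0.02 m).
It also fails if it takes over 112 s, if anything falls off the work surface, if the arm or the gripper's body presses on something with over 40 N, if the wrist force passes 120 N, or if a joint passes its speed limit or range.

## Robot

A 6-joint arm with a two-finger parallel gripper is mounted at the origin on the work surface. World frame = base frame: x ahead of the robot, y to its left, z up, the work surface at z = 0. Lengths are in mm, angles in rad, forces in N, time in s.
With the tool pointing down it reaches from about 275 to 825 mm from the base axis. Payload 5.2 kg.
Tool frame: the origin (TCP) lies at the very end of the fingers, on their centre line; the grasp point (between the pads) lies 19 mm behind it; z points along the fingers, y is the line along which they close (so a half turn about z gives the same grasp; the last joint's range is limited). The gripper opens to 93 mm and grips with 3 to 60 N. Pads are 15 mm wide; open, the fingers measure 128 mm over their backs; the gripper's body (75 mm by 188 mm) begins 65 mm behind the grasp point.
Start: joints at [0.902, 0.259, 1.535, -0, 1.348, -0.203], TCP at [247.006, 491.419, 218.653] pointing down, gripper open.
Joint ranges: [-3.14, 3.14], [-0.91, 2.08], [0.19, 2.58], [-1.22, 4.36], [0.22, 2.71], [-3.12, 3.12]. Speed limits (rad/s): [2.57, 2.57, 3.14, 3.14, 3.14, 3.14].

## Interface

Orientations are given as [roll, pitch, yaw] about the fixed x, y, z axes, in that order (R = Rz(yaw) Ry(pitch) Rx(roll)).
In Python, from bench import robot gives the robot as it stands. The module is installed in compiled form; this text tells all that it offers. Calls block until the motion is done:
- robot.move_ptp(position, orientation): joint-space move of the TCP to a pose.
- robot.move_linear(position, ori=None, speed=150, f_stop=None): straight line of the TCP; ori=None keeps the orientation; speed is the mean speed in mm/s. With f_stop (N) it stops when the force on the tool has changed by that much, and returns True; else False.
- robot.move_j(angles): joint-space move.
- robot.move_gripper(opening): opening from 0.0 (shut) to 1.0 (fully open); the grip force is fixed at half the most; returns when the fingers have stopped.
- robot.sleep(seconds).
- robot.inverse_kinematics(position, orientation): joint angles nearest the present ones, or None.
- robot.get_image(name): name is "scene" or "top"; returns a dict with "img" (420x560x3 uint8, blue, green, red), "fovy" (degrees; the focal length in pixels is half the picture's height over the tangent of half this angle, whatever the lens; pixels are square), "cx", "cy" (the principal point, pixels), "eye" and "orientation" of the camera in the world. Camera axes: x right, y down, z forward; pixel columns grow to the right and rows downward; lengths in mm; the calibration is good to about 2 mm. A picture is of the moment at which its call begins. There is no depth.
A pose or a line that the arm cannot do raises robot.MotionError and nothing moves.
- robot.hand_in(): hands the job in; it is judged then, once.
Readings, each from a call of its own:
- robot.current_t(): time.
- robot.current_qpos(): joint angles.
- robot.current_joint_vel(): joint speeds.
- robot.current_joint_efforts(): joint torques, N m.
- robot.current_tcp_pos(): TCP position.
- robot.current_eef_rot(): TCP orientation.
- robot.current_contact_force(): force on the tool from outside, world axes, zero at the start.
- robot.current_ft_torque(): the same for the moment, N m.
- robot.current_gripper_width(): opening from 0.0 (shut) to 1.0 (fully open).
- robot.current_finger_force(): force on a finger pad.
Only numpy, scipy, OpenCV 4.12 (cv2) and the standard library are available. Lean on these libraries where they do the work, as an engineer would, in place of code of your own. Each camera call takes 0.05 s, during which the arm holds its last target. There are 200 camera calls.

## Working session

There is one attempt and no reset: what is moved stays moved. The work goes in short steps, each a Python script; the robot and the scene stay as the last script left them, time stands still between calls to the robot, and variables do not carry over. Pictures are saved under pics/ and viewed, at most 14 in all, crops included, and the job is handed in when it is done.

```bash
mkdir -p pics; python3 - <<'E'
from bench import robot
import cv2
for n in("top","scene"):
    d=robot.get_image(n);cv2.imwrite(f"pics/{n}0.png",d["img"]);print(n,{k:v for k,v in d.items() if k!="img"})
print(robot.current_eef_rot(),robot.current_t())
E
```

```text
top {'fovy': 44.25264283066081, 'cx': 277.56977624348184, 'cy': 211.68984375725984, 'eye': array([ 299.18958276,  -16.4496832 , 1383.24862566]), 'orientation': array([-2.98041353e+00, -7.27228907e-04, -1.58601134e+00])}
scene {'fovy': 54.65419838344236, 'cx': 284.8257589233236, 'cy': 211.2352210658276, 'eye': array([ 861.78106343, -604.65790434,  650.75746726]), 'orientation': array([-2.31794731, -0.01539506,  0.56609236])}
[-3.13996355e+00 -3.14222025e-04  2.67579927e+00] 0.1
```

View pics/top0.png

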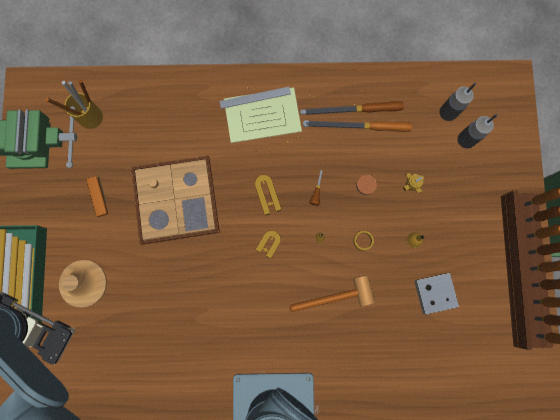

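View pics/scene0.png

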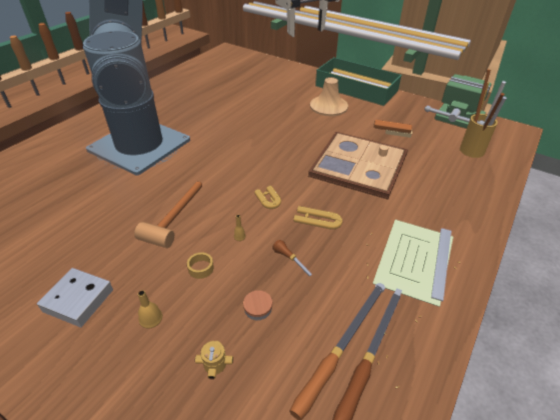

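The top view shows the tray at about (177,200), with the post at (153,184), the small well at (190,179), the large well at (158,219) and the rectangle at (195,213). The parts are the short slide (268,243), small mouthpiece (320,237), ferrule (364,240) and valve (414,182). The look-alikes are the long slide (268,195) and large mouthpiece (417,240). The scene view agrees with this. I'll zoom in next.

```bash
cat > h.py <<'E'
from bench import robot
import numpy as np, cv2, json
from scipy.spatial.transform import Rotation as R
def cam(d):
    f=d["img"].shape[0]/2/np.tan(np.radians(d["fovy"])/2)
    return f,R.from_euler("xyz",d["orientation"]).as_matrix(),np.array(d["eye"]),d["cx"],d["cy"]
def pix2w(d,u,v,z):
    f,M,e,cx,cy=cam(d); r=M@np.array([(u-cx)/f,(v-cy)/f,1]); return (e+r*(z-e[2])/r[2])[:2]
def w2pix(d,P):
    f,M,e,cx,cy=cam(d); p=(np.atleast_2d(P)-e)@M; return np.c_[p[:,0]/p[:,2]*f+cx,p[:,1]/p[:,2]*f+cy]
E
python3 - <<'E'
from h import *
d=robot.get_image("top");i=d["img"]
a=cv2.resize(i[150:250,125:225],None,fx=6,fy=6,interpolation=cv2.INTER_CUBIC)
cv2.imwrite("pics/tray.png",a)
a=cv2.resize(i[165:265,245:445],None,fx=4,fy=4,interpolation=cv2.INTER_CUBIC)
cv2.imwrite("pics/parts.png",a)
s=robot.get_image("scene")
for n,(u,v),z in[("tray c",(177,200),20),("sslide",(268,243),8),("mp",(320,237),30),("ferr",(364,240),11),("valve",(414,182),25),("post",(153,184),44),("rect",(195,213),16),("big",(158,219),16),("small",(190,179),16)]:
    p=pix2w(d,u,v,z);print(n,p.round(),w2pix(s,[*p,z]).round())
# brass mask
h=cv2.cvtColor(i,cv2.COLOR_BGR2HSV);print([h[v,u] for u,v in((364,232),(262,240),(414,190),(300,240),(280,213))])
E
```

```text
tray c [557. 249.] [[357. 160.]]
sslide [438.   6.] [[268. 197.]]
mp [ 450. -131.] [[237. 226.]]
ferr [ 442. -250.] [[198. 267.]]
valve [ 595. -389.] [[212. 357.]]
post [596. 308.] [[381. 147.]]
rect [521. 201.] [[336. 166.]]
big [506. 299.] [[348. 147.]]
small [615. 215.] [[371. 175.]]
[array([ 21, 172, 126], dtype=uint8), array([ 22, 170, 168], dtype=uint8), array([ 18, 161, 106], dtype=uint8), array([ 13, 152, 129], dtype=uint8), array([ 13, 147, 127], dtype=uint8)]
```

View pics/tray.png

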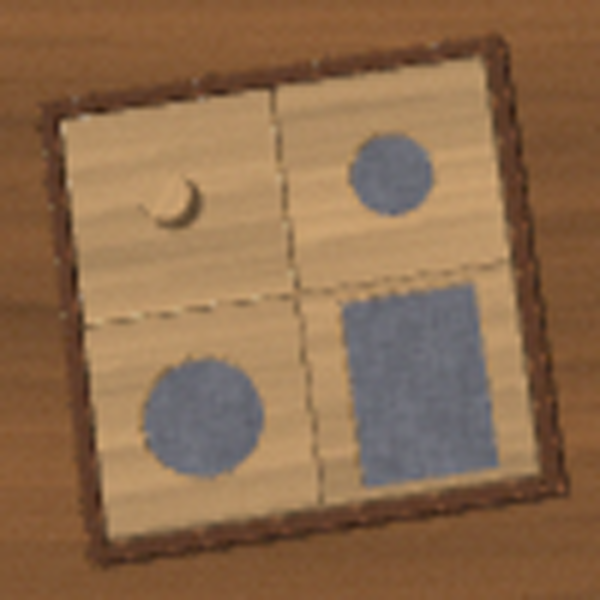

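View pics/parts.png

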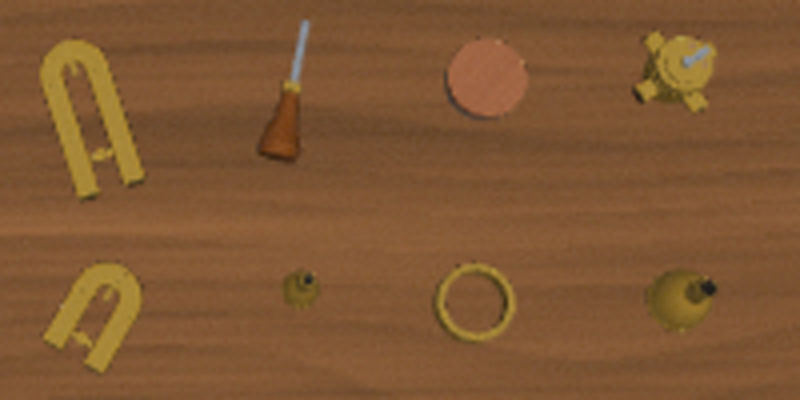

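The crops are clear:
- **Tray crop (6x):** outer corners at (42,102), (500,38), (567,492) and (98,564). Post block is top left, small well top right, large well bottom left and rectangle bottom right.
- **Parts crop (4x):** slide leg ends at (54,340) and (98,364). Valve stubs at (655,42), (645,92) and (696,102).

Next I'll get the positions from masks.

```bash
cat > loc.py <<'E'
from h import *
def locate(d,save=True):
    i=d["img"]; C=lambda c,s,o:(np.array(c)+.5)/s-.5+np.array(o)
    W=lambda c,s,o,z:pix2w(d,*C(c,s,o),z)
    T=lambda c,z:W(c,6,(125,150),z); P=lambda c,z:W(c,4,(245,165),z)
    cs=np.array([T(c,19) for c in((42,102),(500,38),(567,492),(98,564))])
    ctr=cs.mean(0); print("sides",np.linalg.norm(np.diff(cs,axis=0,append=cs[:1]),axis=1).round(1))
    v=(cs[1]-cs[0])+(cs[2]-cs[3]); w=(cs[0]-cs[3])+(cs[1]-cs[2])   # image right / image up
    v=v/np.linalg.norm(v); w=w/np.linalg.norm(w)
    print("tray",ctr.round(1),"mid",T((297,296),20).round(1),"right",v.round(3),"up",w.round(3))
    o={}
    for n,a,b,c,z in(("post",-1,1,None,0),("small",1,1,(392,174),18),("big",-1,-1,(203,417),18),("rect",1,-1,(419,385),18)):
        p=ctr+48.5*(a*v+b*w); o[n]=p; print(n,p.round(1),None if c is None else T(c,z).round(1))
    print("post img",T((172,200),44).round(1))
    h=cv2.cvtColor(i,cv2.COLOR_BGR2HSV); m=((h[...,0]>=17)&(h[...,0]<32)&(h[...,1]>120)).astype(np.uint8)
    def blob(u0,v0,u1,v1):
        k=np.zeros_like(m);k[v0:v1,u0:u1]=m[v0:v1,u0:u1]
        k=cv2.resize(k*255,None,fx=4,fy=4,interpolation=cv2.INTER_CUBIC)>127
        y,x=np.nonzero(k); return np.c_[(x+.5)/4-.5,(y+.5)/4-.5].astype(np.float32)
    b=blob(250,225,290,262); r=cv2.minAreaRect(b); bx=np.array([pix2w(d,*q,8) for q in cv2.boxPoints(r)])
    e=[bx[1]-bx[0],bx[2]-bx[1]]; L=[np.linalg.norm(q) for q in e]; k=int(L[1]>L[0])
    o["slide"]=bx.mean(0); o["slide_yaw"]=np.arctan2(e[k][1],e[k][0]); print("slide",o["slide"].round(1),o["slide_yaw"],np.round(L,1))
    c,rad=cv2.minEnclosingCircle(blob(345,222,385,260)); o["ferrule"]=pix2w(d,*c,18); print("ferr",o["ferrule"].round(1),rad*2*2.65)
    b=blob(308,225,332,250); print("mp mask",b.min(0),b.max(0)); o["mp"]=P((299,290),10); print("mp",o["mp"].round(1),"top",P((308,279),64).round(1))
    o["valve"]=P((684,62),42); st=[P(c,15) for c in((655,42),(696,102),(645,92),(713,46))]
    a=st[1]-st[0]; o["valve_yaw"]=np.arctan2(a[1],a[0]); a2=st[3]-st[2]
    print("valve",o["valve"].round(1),"stubs",np.mean(st[:2],0).round(1),o["valve_yaw"],np.arctan2(a2[1],a2[0]))
    o["tray_yaw"]=np.arctan2(v[1],v[0]); o["rect_yaw"]=np.arctan2(w[1],w[0])
    json.dump({k:np.array(x).tolist() for k,x in o.items()},open("loc.json","w")); return o
E
python3 - <<'E'
from loc import *
d=robot.get_image("top");s=robot.get_image("scene");o=locate(d)
t=s["img"].copy();t=cv2.resize(t,None,fx=4,fy=4,interpolation=cv2.INTER_CUBIC)
def dr(p,z,col=(0,0,255),r=None):
    a=np.linspace(0,2*np.pi,60); q=[[p[0]+r*np.cos(x),p[1]+r*np.sin(x),z] for x in a]
    cv2.polylines(t,[((w2pix(s,q)+.5)*4-.5).astype(int)],1,col,1)
dr(o["ferrule"],22,r=26);dr(o["mp"],64,r=5);dr(o["mp"],0,r=13);dr(o["valve"],42,r=19);dr(o["big"],20,r=27.5);dr(o["small"],20,r=19.5);dr(o["post"],44,r=12)
for z,n in((8,"slide"),):
    y=o["slide_yaw"];c,sn=np.cos(y),np.sin(y);q=[[*(o[n]+[c*a-sn*b,sn*a+c*b]),z] for a,b in((35,24),(35,-24),(-35,-24),(-35,24))]
    cv2.polylines(t,[((w2pix(s,q)+.5)*4-.5).astype(int)],1,(0,0,255),1)
a=t[120*4:200*4,310*4:410*4];b=[cv2.resize(t[y*4-80:y*4+80,x*4-80:x*4+80],(200,200)) for x,y in((238,228),(200,265),(213,357),(268,197))]
cv2.imwrite("pics/chk.png",np.vstack([np.hstack([cv2.resize(a,(500,400)),np.zeros((400,300,3),np.uint8)]),np.hstack(b)]))
E
```

```text
sides [208.7 210.3 208.9 212.4]
tray [559.8 254.5] mid [559.7 256.4] right [ 0.133 -0.991] up [0.989 0.147]
post [601.3 309.7] None
small [614.2 213.5] [615.5 215. ]
big [505.4 295.4] [505.9 297.8]
rect [518.3 199.3] [518.9 201.8]
post img [599.1 307.6]
slide [439.2   3.1] -0.5496271739442209 [72.4 51.4]
ferr [ 440.6 -246.8] 56.03559064865112
mp mask [314.625 232.625] [324.375 241.375]
mp [ 451.9 -131.5] top [ 452.9 -133. ]
valve [ 596.7 -388.9] stubs [ 595.9 -390.2] -2.5973064429005577 -0.9942490534052213
```

View pics/chk.png

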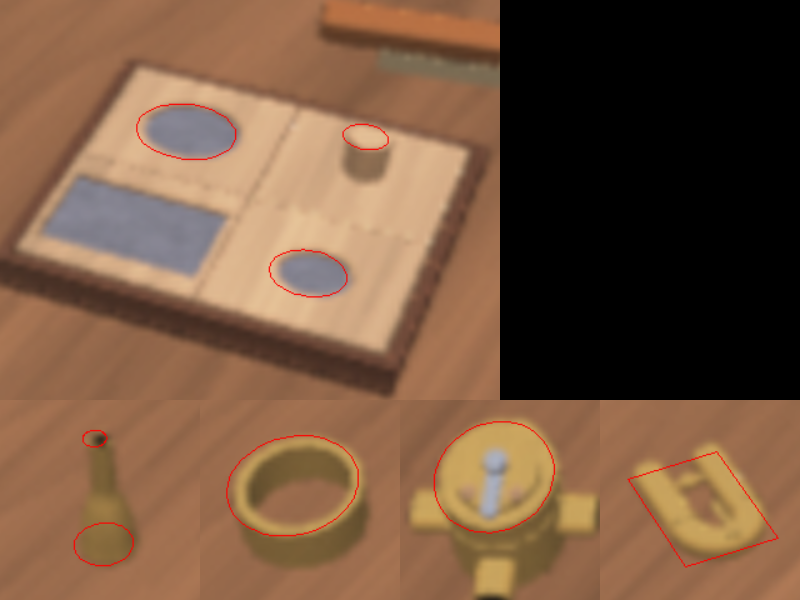

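The scene overlays agree with the top-view positions to about 2 mm for the ferrule, mouthpiece, valve, slide, wells and post. That is enough to start, so I'll take the slide first.

```bash
cat > act.py <<'E'
from h import *
o={k:np.array(v) for k,v in json.load(open("loc.json")).items()}
SAFE=190
def ori(p,z,yaw,sym=np.pi):
    c=[]
    for k in range(-4,5):
        y=yaw+k*sym; y=(y+np.pi)%(2*np.pi)-np.pi
        q=robot.inverse_kinematics([*p,z],[np.pi,0,y])
        if q is not None: c.append((abs(q[5]),y))
    return [np.pi,0,min(c)[1]]
def pick(p,z,yaw,pre,sym=np.pi):
    r=ori(p,SAFE,yaw,sym); robot.move_ptp([*p,SAFE],r); robot.move_gripper(pre/93)
    hit=robot.move_linear([*p,z],speed=150,f_stop=15); print("hit",hit,robot.current_tcp_pos().round(1))
    robot.move_gripper(0); robot.sleep(.2); print("width",round(robot.current_gripper_width()*93,1),"F",robot.current_finger_force())
    robot.move_linear([*p,SAFE],speed=150); print("after lift",round(robot.current_gripper_width()*93,1))
def place(p,z,yaw,op,sym=np.pi,over=1.5):
    r=ori(p,SAFE,yaw,sym); robot.move_ptp([*p,SAFE],r)
    robot.move_linear([*p,z+15],speed=150)
    hit=robot.move_linear([*p,z-over],speed=25,f_stop=4); print("place hit",hit,robot.current_tcp_pos().round(2))
    robot.move_gripper(op/93); robot.sleep(.2); robot.move_linear([*p,SAFE],speed=150); print("t",robot.current_t())
def shot(f,n="top",box=None,s=1):
    i=robot.get_image(n)["img"]
    if box: i=i[box[1]:box[3],box[0]:box[2]]
    cv2.imwrite(f,cv2.resize(i,None,fx=s,fy=s,interpolation=cv2.INTER_CUBIC))
E
python3 - <<'E'
from act import *
pick(o["slide"],5.5,float(o["slide_yaw"]),80)
shot("pics/held.png","scene",(200,100,400,250),4)
E
```

```text
hit False [439.8   3.    6.1]
width 46.9 F 29.99498337507248
after lift 46.9
```

View pics/held.png

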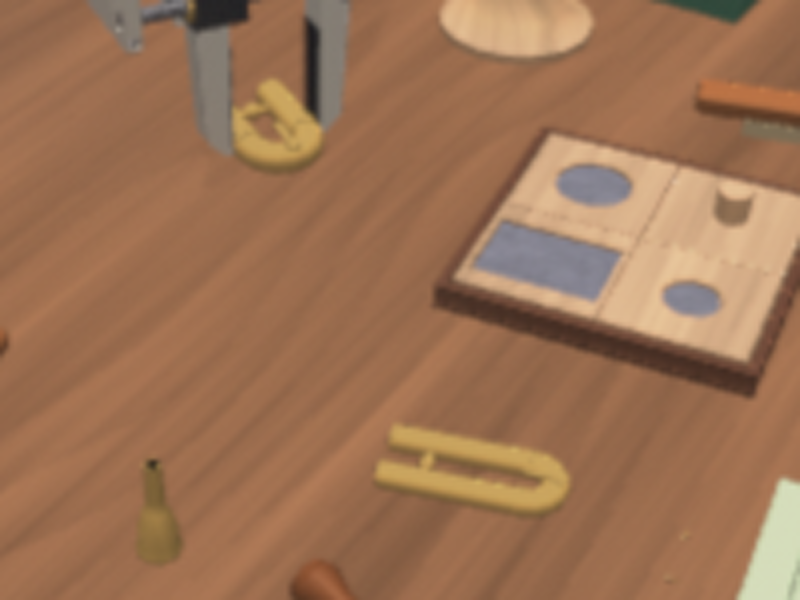

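The slide is held level between the fingers at about (270,125). I'll place it now, then do the ferrule.

```bash
python3 - <<'E'
from act import *
o["rect"]=np.array([518.6,200.7])
place(o["rect"],21.8,0.141,62,over=1.0)
shot("pics/p1.png","top",(125,150,225,250),6)
pick(o["ferrule"],3,0.0,80)
print(robot.current_t())
E
```

```text
place hit True [518.28 200.68  21.63]
t 10.925
hit False [ 441.1 -247.3    3.7]
width 51.6 F 30.001088390126824
after lift 51.7
17.1333
```

View pics/p1.png

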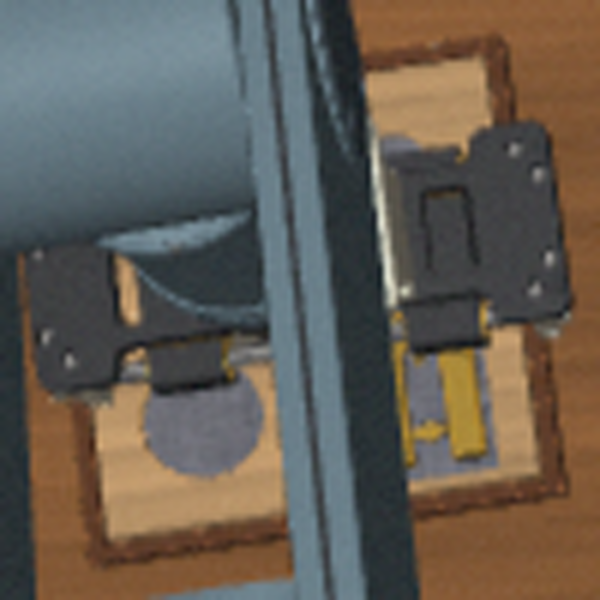

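The arm hides part of the tray, but the slide's leg ends are visible inside the rectangular well at (405,455) and (465,455). The ferrule is held at 51.7 mm, so I'll place it and then pick the valve.

```bash
python3 - <<'E'
from act import *
place(np.array([600.2,308.7]),23.3,0.141,62,over=2)
pick(o["valve"],23.5,0.56+np.pi/4,70,np.pi/2)
shot("pics/p2.png","scene",(310,110,410,190),6)
shot("pics/p3.png","scene",(140,240,290,390),4)
a=cv2.imread("pics/p2.png");b=cv2.imread("pics/p3.png");a=cv2.resize(a,(400,320));b=cv2.resize(b,(320,320));cv2.imwrite("pics/p23.png",np.hstack([a,b]))
E
```

```text
place hit True [599.99 308.63  23.29]
t 22.8667
hit False [ 597.4 -389.5   24.8]
width 37.3 F 30.000605285167694
after lift 37.4
```

View pics/p23.png

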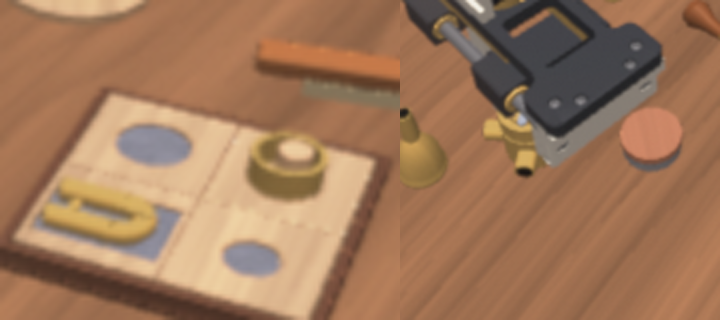

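Slide and ferrule are seated: the slide is in its well and the ferrule is round the post at (287,165). The valve is held upright at 37.4 mm. Next I'll place it, then pick and place the mouthpiece.

```bash
python3 - <<'E'
from act import *
place(np.array([505.7,296.7]),40.3,0.141,56,np.pi/2,over=2)
pick(o["mp"]+[.3,-.3],42,0.0,50)
place(np.array([614.9,214.4]),58.5,0.141,32,over=2)
robot.move_ptp([400,-100,300],[np.pi,0,0])
shot("pics/e1.png","top",(125,150,225,250),4)
shot("pics/e2.png","scene",(310,110,410,190),5)
a=cv2.imread("pics/e1.png");b=cv2.imread("pics/e2.png");b=cv2.resize(b,(400,320));b=np.vstack([b,np.zeros((80,400,3),np.uint8)]);cv2.imwrite("pics/end.png",np.hstack([a,b]))
print(robot.current_t())
E
```

```text
place hit True [505.3  296.58  39.56]
t 35.2167
hit False [ 452.7 -132.1   42.6]
width 9.8 F 29.988631010055542
after lift 9.7
place hit True [614.65 214.12  57.83]
t 45.95
48.2667
```

View pics/end.png

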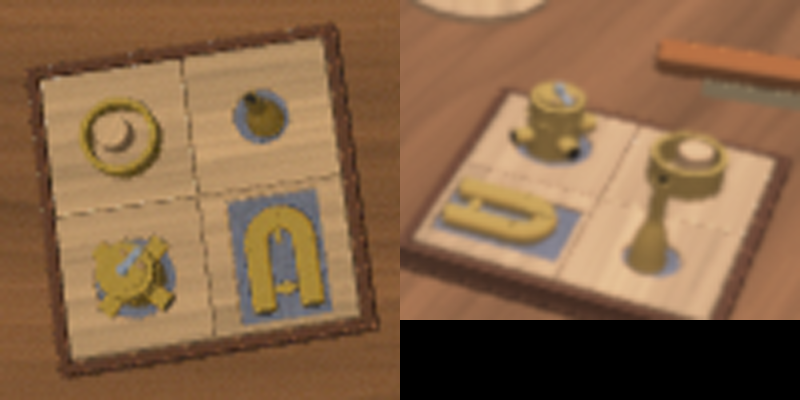

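The final picture shows all four parts seated upright or flat in their own places, with the arm clear.

```bash
python3 -c "
from bench import robot
print(robot.hand_in())"
```

```text
the job is handed in; nothing more can be done
None
```

I packed all four parts into their places in the tray, left the long slide and large mouthpiece alone, and handed the job in after about 48 s; no verdict came back.

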